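Emboss a certificate with the ratchet seal press

TASK

Emboss the certificate in the seal press with the red lever: push the lever all the way down until its last notch holds it, and take the hand away so that the notch alone keeps it down. Then press that press's green release button so that the lever springs back up, and let go. Leave the lever of the blue press alone.

Things in the scene. Friction and masses are not known exactly. Their poses are not given: they have to be found in the camera images.
- red_lever (a joint): Lever of the red press, rad: 0 = up (0.72 rad above level), grows as it is pushed down, level at 0.72, stop at 0.90. It springs up, but a ratchet holds it at about 0.19, 0.43 and 0.67; the last notch catches once it has been pushed past 0.74 (aim for 0.80). It takes about 3 to 10 N on the grip. The hinge is level, at z 0.120, square to the line from grip to button.
- red_grip (a point): Middle of the top face of the red grip, a block 56 mm along the lever, 32 wide, 20 thick, at the lever's free end. It points roughly at the robot. In this frame x runs along the lever to the hinge, y along the hinge axis, z out of the top face; the hinge lies at (130, 0, -10) mm. About 213 mm up at 0, 136 in the last notch. A white certificate lies in this press's jaw.
- red_release (a point): Centre of the top of the red press's green round release button, 30 mm across, 168 mm above the table, 60 mm behind the hinge (away from the grip). Pressed straight down it moves 11 mm (2 to 6 N, push on through); 7 mm or more frees the lever, which then rises in under 1 s. It dips by itself as the ratchet clicks. x, y, z as the press's: x away from the grip, z up.
- blue_grip (a point): Same point on the blue grip of the second press, built alike but with blue grip and empty jaw: to be left alone. Either press may stand on the left. Each has a grey frame on a foot 250 x 130 mm; its steel ratchet wheel (38 mm radius, at the hinge) tops out at 158 mm, the grey housing under the button at 146 mm.

How it is judged:
On the way:
1. the red lever stays down in its last notch (joint above 0.6 rad) with the fingers touching nothing (value of joint red_lever above 0.6 rad and contact force between the fingers and anything else below 0.3 N), for 0.2 s.
At the end, for the whole second after the job is handed in: the red lever is back up (joint below 0.1 rad) after having been held down by its last notch, and the grip of the blue lever is within 20 mm of where it was (value of joint red_lever below 0.1 rad and distance of blue_grip from where it was at the start of the episode below 0.02 m); the robot touches nothing.
It fails at once if the lever of the blue press pushed down (its grip moved more than 25 mm) (distance of blue_grip from where it was at the start of the episode above 0.025 m).
It also fails if it takes over 42 s, if anything falls off the work surface, if the arm or the gripper's body presses on something with over 40 N, if the wrist force passes 120 N, or if a joint passes its speed limit or range.

ROBOT

A 6-joint arm with a two-finger parallel gripper is mounted at the origin on the work surface. World frame = base frame: x ahead of the robot, y to its left, z up, the work surface at z = 0. Lengths are in m, angles in rad, forces in N, time in s.
With the tool pointing down it reaches from about 0.375 to 0.975 m from the base axis. Payload 3.8 kg.
Tool frame: the origin (TCP) lies at the very end of the fingers, on their centre line; the grasp point (between the pads) lies 19 mm behind it; z points along the fingers, y is the line along which they close (so a half turn about z gives the same grasp; the last joint's range is limited). The gripper opens to 85 mm and grips with 20 to 120 N. Pads are 22 mm wide; open, the fingers measure 114 mm over their backs; the gripper's body (76 mm by 85 mm) begins 54 mm behind the grasp point. The pads swing forward as they close: fully open they stand 13 mm farther back than shut.
Start: joints at [-0.037, 0.264, 1.604, -0, 1.274, -0.037], TCP at [0.675, -0, 0.231] pointing down, gripper open.
Joint ranges: [-2.63, 2.63], [-0.94, 2.18], [0.31, 2.57], [-1.31, 4.45], [0, 2.66], [-2.55, 2.55]. Speed limits (rad/s): [2.57, 2.57, 3.14, 3.14, 3.14, 3.14].

INTERFACE

Orientations are given as a rotation vector (axis times angle).
In Python, from workcell import * gives the robot as it stands.
- The arm moves only by the shell command python3 -m crank 'ROWS' [OPENING] [FORCE]. ROWS is JSON, a list that holds one entry, the list of rows, each a list of 6 numbers: the shift along the tool's x, y, z in cm, then the turn, a rotation vector about the tool's x, y, z in rad. In form: [[[dx, dy, dz, ax, ay, az], ...]]. A call has 1 to 8 rows; each row shifts and turns the commanded pose from where the row before left it, along the tool's axes as they then stand; what a row does not reach is not made up. A row lasts 1/12 s, in which the tool goes at most 41.7 mm and 7.16 degrees, less where a joint would pass 70% of its speed; a pose out of reach is approached as far as the arm can. A call with a gripper value outside its range is refused whole. OPENING is the finger opening in cm, from 0 to 8.54, set as the call begins (- or left out, the last holds). The fingers move at their own pace and stop on an object; FORCE is the grip in N (left out, the last holds). Time passes only in rows, so rows that do not move let the fingers close. It gives the time, the measured TCP pose, the force, the opening and the grip force at its end, in the units of the state.
- read_state(): the state, without advancing time (a new reading comes with each control period).
- read_camera(name): name is "scene" or "side" or "wrist"; returns the picture (420x560x3 uint8, blue, green, red); there is no depth.
- camera_model(name): a dict with "camera_matrix" (3x3 intrinsics, pixels), "R" (3x3) and "t" (3): a world point X has camera coordinates R X + t. Camera axes: x right, y down, z forward; pixel columns grow to the right and rows downward; lengths in m; the calibration is good to about 2 mm. The wrist camera is an equidistant fisheye: a pixel r from the principal point sees the ray r / f radians off the axis. A picture is of the moment at which its call begins: read the wrist's pose just before it. camera_model takes no time and is no camera call; for the wrist camera it gives the pose at the moment of the call.
- finish_job(): hands the job in; it is judged then, once.
The state is a dict: "time": time; "q": joint angles; "joint_vel": joint speeds; "joint_torque": joint torques, N m; "tool_pos": TCP position; "tcp_rot": TCP orientation; "wrist_force": force on the tool from outside, world axes, zero at the start; "torque": the same for the moment, N m; "width": opening from 0.0 (shut) to 1.0 (fully open); "grip_force": force on a finger pad.
Only numpy, scipy, OpenCV 4.12 (cv2) and the standard library are available. Lean on these libraries where they do the work, as an engineer would, in place of code of your own. Each camera call takes 0.05 s, during which the arm holds its last target. There are 200 camera calls.

## Working session

There is one attempt and no reset: what is moved stays moved. The work goes in short steps, Python scripts to look and compute and a shell command to move; the robot and the scene stay as the last step left them, time stands still between calls to the robot, and variables do not carry over. Pictures are saved under pics/ and viewed, at most 10 in all, crops included, and the job is handed in when it is done.

```bash
mkdir -p pics; python3 - <<'E'
from workcell import *
import cv2
s=read_state();print(s)
for n in("scene","side"):
    cv2.imwrite(f"pics/{n}0.png",read_camera(n))
    m=camera_model(n);print(n,m)
E
```

```text
{'time': 0.0, 'q': array([-3.68942108e-02,  2.64775085e-01,  1.60540606e+00,  3.04657301e-06,
        1.27371987e+00, -3.69494279e-02]), 'joint_vel': array([ 0.00081259,  0.00038081,  0.00155291,  0.00069292, -0.0014262 ,
        0.00069551]), 'joint_torque': array([ 6.10465631e-04, -5.15121067e+01, -3.67308676e+01, -4.07824507e-05,
        1.31324201e-02,  1.46811578e-05]), 'tool_pos': array([6.74245211e-01, 3.09320348e-05, 2.29929960e-01]), 'tcp_rot': array([-2.22018308, -2.22030369,  0.00246287]), 'wrist_force': array([0.25186133, 0.40128025, 0.00294815]), 'torque': array([ 0.03709082,  0.01276305, -0.02977432]), 'grip_force': 0.0, 'width': 0.9983459244986197}
scene {'camera_matrix': array([[476.35814944,   0.        , 277.23854144],
       [  0.        , 476.35814944, 215.66124562],
       [  0.        ,   0.        ,   1.        ]]), 'R': array([[ 0.63375007,  0.77337766,  0.01574292],
       [ 0.55345603, -0.43912746, -0.70771004],
       [-0.54041399,  0.4572243 , -0.70632759]]), 't': array([-0.32906585, -0.17486265,  1.23408394])}
side {'camera_matrix': array([[477.03782396,   0.        , 280.18271109],
       [  0.        , 477.03782396, 215.25254234],
       [  0.        ,   0.        ,   1.        ]]), 'R': array([[ 0.71233282, -0.70169207, -0.01449799],
       [-0.34627523, -0.3334085 , -0.87688781],
       [ 0.61047147,  0.62965627, -0.4804764 ]]), 't': array([-0.41016605,  0.38450996,  0.74663417])}
```

View pics/scene0.png

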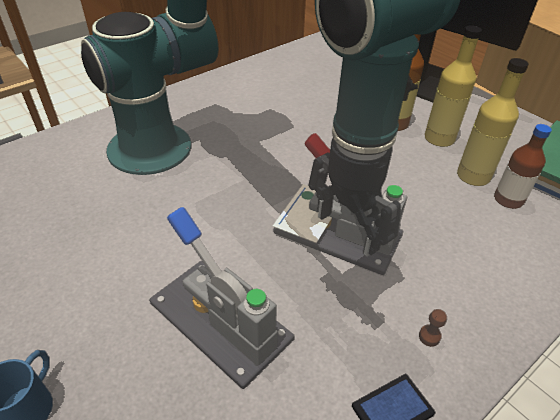

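View pics/side0.png

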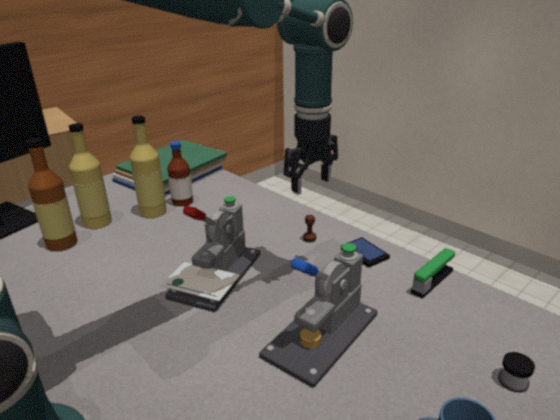

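The scene view shows the red press on the robot's left side, with its button at about (394,190) and its grip at about (317,146), partly behind the gripper. The blue press has its button at (257,297) and its grip at (184,225). In the side view the red button is at (230,201), the red grip at (195,214), the blue button at (348,248) and the blue grip at (305,267).

```bash
cat > h.py <<'E'
from workcell import *
import numpy as np, cv2
from scipy.spatial.transform import Rotation as Ro
def P(n):
    m=camera_model(n);return m["camera_matrix"]@np.c_[m["R"],m["t"]]
def tri(a,b):
    X=cv2.triangulatePoints(P("scene"),P("side"),np.array(a,float).reshape(2,1),np.array(b,float).reshape(2,1))
    return (X[:3]/X[3]).ravel()
def atz(n,p,z):
    m=camera_model(n);d=m["R"].T@np.linalg.inv(m["camera_matrix"])@[*p,1];c=-m["R"].T@m["t"]
    return c+d*(z-c[2])/d[2]
E
python3 - <<'E'
from h import *
import cv2
np.set_printoptions(precision=4,suppress=True)
for k,a,b,z in(("redbtn",(394,190),(230,201),.168),("redgrip",(317,146),(195,214),.205),("bluebtn",(257,296),(348,248),.168),("bluegrip",(184,225),(305,267),.205)):
    print(k,tri(a,b),atz("scene",a,z),atz("side",b,z))
print(camera_model("wrist"))
a=cv2.imread("pics/scene0.png")[120:290,250:420];b=cv2.imread("pics/side0.png")[180:320,150:290]
cv2.imwrite("pics/c.png",np.hstack([cv2.resize(a,(400,400),interpolation=2),cv2.resize(b,(400,400),interpolation=2)]))
cv2.imwrite("pics/w0.png",read_camera("wrist"))
E
```

```text
redbtn [0.606  0.2045 0.1637] [0.6068 0.2039 0.168 ] [0.5989 0.1928 0.168 ]
redgrip [0.4608 0.1396 0.2091] [0.4543 0.1474 0.205 ] [0.4633 0.141  0.205 ]
bluebtn [ 0.6353 -0.1382  0.165 ] [ 0.6366 -0.1385  0.168 ] [ 0.6312 -0.1421  0.168 ]
bluegrip [ 0.4799 -0.1631  0.2079] [ 0.4769 -0.1613  0.205 ] [ 0.4828 -0.1611  0.205 ]
{'camera_matrix': array([[325.1923,   0.    , 281.4244],
       [  0.    , 325.1923, 209.6994],
       [  0.    ,   0.    ,   1.    ]]), 'R': array([[ 1.    ,  0.0003, -0.0013],
       [ 0.0007, -0.9467,  0.322 ],
       [-0.0011, -0.322 , -0.9467]]), 't': array([-0.6748, -0.0432,  0.379 ])}
```

View pics/c.png

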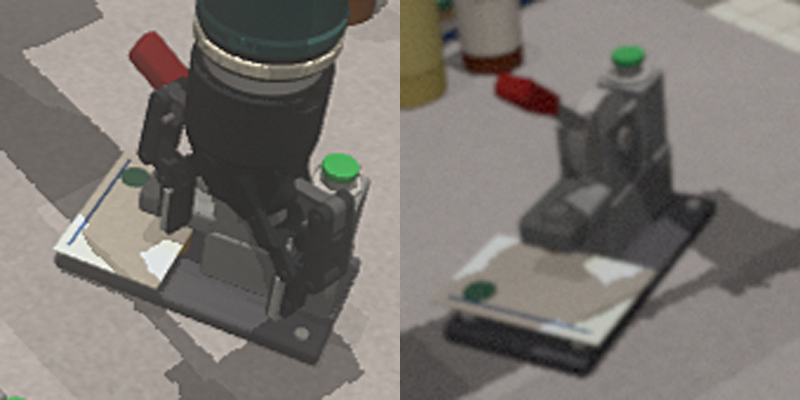

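View pics/w0.png

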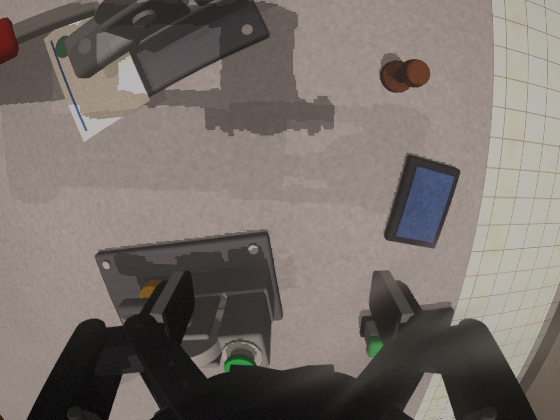

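The crops and wrist view agree: the red press points along about 24° in the world, its grip sits near (0.467, 0.140) and its button near (0.605, 0.201). I'll rise, shut the fingers and go above the grip, turning so that tool y runs along the press.

```bash
python3 -m crank '[[[0,0,-4,0,0,0],[0,0,-3,0,0,0],[2.4,-3.3,0,0,0,0],[2.4,-3.3,0,0,0,0],[2.4,-3.3,0,0,0,0],[2.4,-3.3,0,0,0,0],[2.4,-3.3,0,0,0,0],[2,-4,0,0,0,0]]]' 0 40
python3 -m crank '[[[0,0,0,0,0,-0.105],[0,0,0,0,0,-0.105],[0,0,0,0,0,-0.105],[0,0,0,0,0,-0.105],[0,0,0,0,0,0],[0,0,0,0,0,0]]]'
python3 - <<'E'
from h import *
import pickle
s=read_state();m=camera_model("wrist");print(s["time"],s["tool_pos"],Ro.from_rotvec(s["tcp_rot"]).as_matrix().round(3),s["width"])
pickle.dump(m,open("w1.pkl","wb"));cv2.imwrite("pics/w1.png",read_camera("wrist"))
a=read_camera("scene");b=read_camera("side")
cv2.imwrite("pics/s1.png",np.hstack([cv2.resize(a[120:290,250:420],(400,400),interpolation=2),cv2.resize(b[180:320,150:290],(400,400),interpolation=2)]))
E
```

```text
time: 0.82
tool_pos: [0.4712, 0.1398, 0.3008]
tcp_rot: [-2.221, -2.221, -0.0]
wrist_force: [0.2, 0.9, 0.1]
width: 0.001
grip_force: 0.0
time: 1.32
tool_pos: [0.4725, 0.1386, 0.3011]
tcp_rot: [-1.713, -2.633, 0.0]
wrist_force: [0.4, 0.3, -0.2]
width: -0.001
grip_force: 0.0
1.3167 [0.47249185 0.13860976 0.3010557 ] [[-0.405  0.914 -0.   ]
 [ 0.914  0.405 -0.   ]
 [ 0.    -0.    -1.   ]] -0.000620610426651611
```

View pics/w1.png

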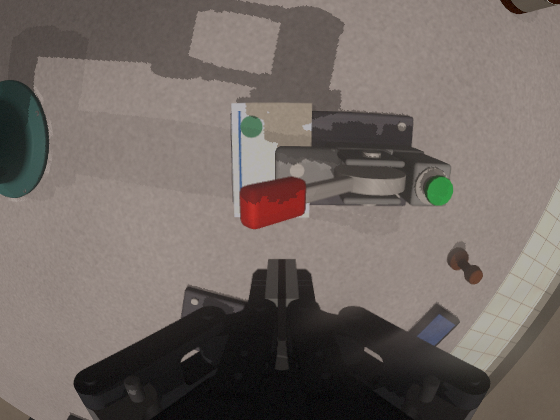

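View pics/s1.png

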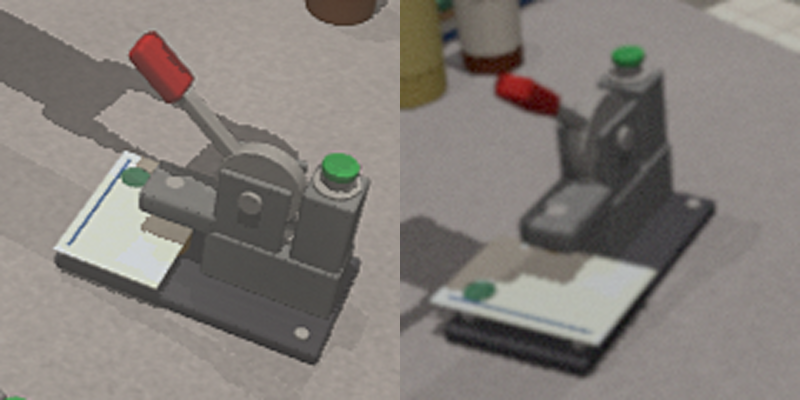

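The wrist view clearly shows the red grip at (272,199), the wheel at (373,180) and the button at (439,191). The scene and side crops now show the whole red press unobstructed.

```bash
python3 - <<'E'
from h import *
import pickle
np.set_printoptions(precision=4,suppress=True)
m=pickle.load(open("w1.pkl","rb"));K=m["camera_matrix"]
def w(p,z):
    d=np.array([p[0]-K[0,2],p[1]-K[1,2]])/K[0,0];r=np.hypot(*d)
    v=m["R"].T@np.r_[d/r*np.sin(r),np.cos(r)];c=-m["R"].T@m["t"];return c+v*(z-c[2])/v[2]
b=w((439,191),.168);g=w((272,197),.213);print("wrist btn",b,"grip",g)
for p in((313,110),(412,117)):print("foot",w(p,.012))
print(tri((394.5,190.5),(229.7,200)),tri((318.4,146.8),(194,212)))
bs=atz("scene",(394.5,190.5),.168);gs=atz("scene",(318.4,146.8),.213);print(bs,gs)
for a,c in((b,g),(bs,gs)):
    d=a-c;print(np.degrees(np.arctan2(d[1],d[0])),np.hypot(d[0],d[1]))
R=Ro.from_rotvec(read_state()["tcp_rot"]).as_matrix();p=read_state()["tool_pos"]
print("tool frame btn",R.T@(b-p),R.T@(bs-p),"grip",R.T@(g-p),R.T@(gs-p))
E
```

```text
wrist btn [0.607  0.2053 0.168 ] grip [0.461  0.1476 0.213 ]
foot [0.4811 0.2215 0.012 ]
foot [0.6091 0.2753 0.012 ]
[0.607  0.2054 0.1644] [0.4624 0.1429 0.2097]
[0.6083 0.2036 0.168 ] [0.4653 0.14   0.213 ]
21.56970549687645 0.15694646972019166
23.971638811270353 0.15653416352943894
tool frame btn [0.0065 0.1499 0.1331] [0.0044 0.1504 0.1331] grip [ 0.013  -0.007   0.0881] [ 0.0043 -0.0061  0.0881]
```

Button lies at tool (+5 mm, +150 mm); the grip at about (+8, -3) mm. Descend to just above the grip, then follow the arc down.

```bash
python3 -m crank '[[[0.8,-0.3,2,0,0,0],[0,0,3,0,0,0],[0,0,2.5,0,0,0],[0,0,0,0,0,0],[0,0,0,0,0,0]]]'
python3 -m crank '[[[0,-0.6,1.6,0,0,0],[0,-0.7,1.6,0,0,0],[0,-0.7,1.5,0,0,0],[0,-0.7,1.4,0,0,0],[0,-0.4,1.4,0,0,0],[0,-0.4,1.4,0,0,0],[0,-0.2,0.6,0,0,0],[0,0,0,0,0,0]]]'
python3 -m crank '[[[0,0,0.6,0,0,0],[0,0,0.6,0,0,0],[0,0,0,0,0,0],[0,0,0,0,0,0]]]'
```

```text
time: 1.88
tool_pos: [0.466, 0.1445, 0.2253]
tcp_rot: [-1.71, -2.633, 0.003]
wrist_force: [0.1, -0.2, -0.2]
width: -0.003
grip_force: 0.0
time: 2.55
tool_pos: [0.4375, 0.131, 0.1356]
tcp_rot: [1.708, 2.629, 0.012]
wrist_force: [1.2, 2.8, 12.2]
width: 0.001
grip_force: 5.3
time: 2.88
tool_pos: [0.4358, 0.1303, 0.1221]
tcp_rot: [1.708, 2.632, 0.007]
wrist_force: [2.1, 1.0, 3.0]
width: 0.001
grip_force: 1.7
```

```bash
python3 -m crank '[[[0,0,0.3,0,0,0],[0,0,0,0,0,0],[0,0,0,0,0,0]]]'
python3 -m crank '[[[0,0,-1,0,0,0],[0,0,-1.5,0,0,0],[0,0,-3,0,0,0],[0,0,-3,0,0,0],[0,0,-3,0,0,0],[0,0,0,0,0,0],[0,0,0,0,0,0],[0,0,0,0,0,0]]]'
python3 - <<'E'
from h import *
a=read_camera("scene");b=read_camera("side")
cv2.imwrite("pics/s2.png",np.hstack([cv2.resize(a[120:290,250:420],(400,400),interpolation=2),cv2.resize(b[180:320,150:290],(400,400),interpolation=2)]))
E
```

```text
time: 3.13
tool_pos: [0.4336, 0.1297, 0.1169]
tcp_rot: [1.709, 2.635, 0.001]
wrist_force: [2.7, 0.6, 3.8]
width: 0.002
grip_force: 1.7
time: 3.8
tool_pos: [0.4317, 0.1293, 0.2304]
tcp_rot: [-1.709, -2.634, 0.003]
wrist_force: [0.1, -0.2, -0.6]
width: -0.0
grip_force: 0.0
```

View pics/s2.png

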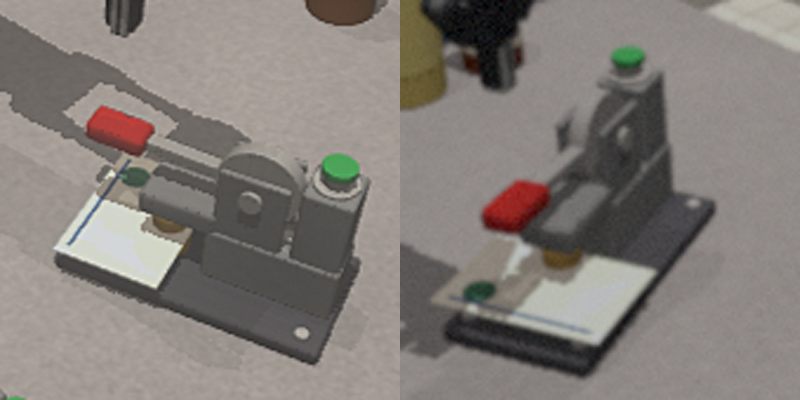

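The lever is held down and hand-free: the grip is at crop (121,123) in scene and (515,196) in side. Check its height to tell the notch, and work out the move to the button.

```bash
python3 - <<'E'
from h import *
print(tri((301.4,172.3),(190.,248.6)))
s=read_state();R=Ro.from_rotvec(s["tcp_rot"]).as_matrix();print(s["time"],R.T@(np.array([.607,.2045,.168])-s["tool_pos"]))
E
```

```text
[0.43401792 0.13029637 0.13550105]
3.9 [-0.00292929  0.19138003  0.06051698]
```

z = 0.1355, so it's in the last notch. Move above the button and press.

```bash
python3 -m crank '[[[-0.3,3.5,0,0,0,0],[0,3.5,0,0,0,0],[0,3.5,0,0,0,0],[0,3.5,0,0,0,0],[0,3.1,0,0,0,0],[0,2,0,0,0,0],[0,0,0,0,0,0],[0,0,0,0,0,0]]]'
python3 -m crank '[[[0,0,2.5,0,0,0],[0,0,2.5,0,0,0],[0,0,0.8,0,0,0],[0,0,0.5,0,0,0],[0,0,0.5,0,0,0],[0,0,0.6,0,0,0],[0,0,0,0,0,0],[0,0,0,0,0,0]]]'
python3 -m crank '[[[0,0,0.2,0,0,0],[0,0,0,0,0,0],[0,0,0,0,0,0],[0,0,0,0,0,0],[0,0,0,0,0,0],[0,0,0,0,0,0],[0,0,0,0,0,0],[0,0,0,0,0,0]]]'
python3 -m crank '[[[0,0,-1,0,0,0],[0,0,-2,0,0,0],[0,0,-3,0,0,0],[0,0,-3,0,0,0],[0,0,0,0,0,0],[0,0,0,0,0,0],[0,0,0,0,0,0],[0,0,0,0,0,0]]]'
python3 - <<'E'
from h import *
a=read_camera("scene");b=read_camera("side")
cv2.imwrite("pics/s3.png",np.hstack([cv2.resize(a[100:400,150:450],(400,400)),cv2.resize(b[180:380,150:390],(400,400))]))
E
```

```text
time: 4.57
tool_pos: [0.6078, 0.2047, 0.2285]
tcp_rot: [-1.707, -2.633, 0.006]
wrist_force: [0.0, 0.3, -0.5]
width: -0.007
grip_force: 0.0
time: 5.23
tool_pos: [0.6089, 0.2048, 0.1584]
tcp_rot: [1.709, 2.635, 0.001]
wrist_force: [-2.0, -1.2, 3.6]
width: -0.007
grip_force: 1.8
time: 5.9
tool_pos: [0.6093, 0.2049, 0.1571]
tcp_rot: [1.709, 2.635, 0.002]
wrist_force: [-3.1, -1.2, 6.9]
width: 0.0
grip_force: 3.4
time: 6.57
tool_pos: [0.6078, 0.2046, 0.2437]
tcp_rot: [-1.709, -2.634, 0.003]
wrist_force: [-1.3, -0.3, -1.4]
width: 0.001
grip_force: 0.0
```

View pics/s3.png

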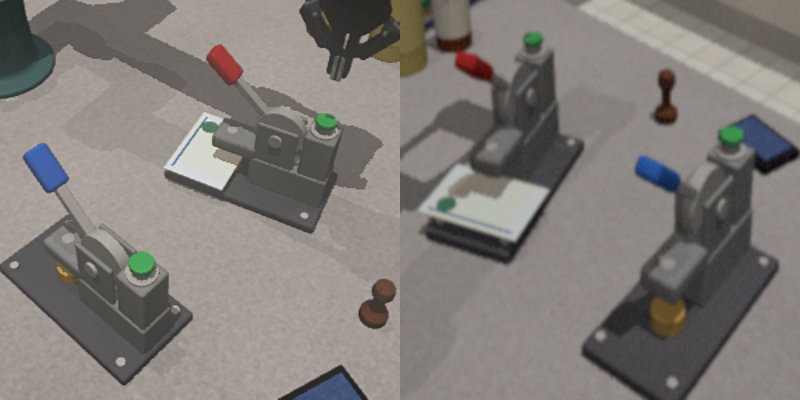

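The red lever is back up: its grip is at scene (319,148), matching the start. The blue lever is untouched and the hand is clear.

```bash
python3 -c "
from workcell import *
print(finish_job())"
```

```text
the job is handed in; nothing more can be done
None
```

I pushed the red lever down until its last notch held it with the hand clear, then released it with the green button so it sprang back up; the blue press was never touched. The job is handed in, with no verdict returned.

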